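Start the forge blower on low with the blast gate shut, then open the gate

ROBOT

A 7-joint arm with a two-finger parallel gripper is mounted at the origin on the work surface. World frame = base frame: x ahead of the robot, y to its left, z up, the work surface at z = 0. Lengths are in m, angles in rad, forces in N, time in s.
With the tool pointing down it reaches from about 0.425 to 0.925 m from the base axis. Payload 6.8 kg.
Tool frame: the origin (TCP) lies midway between the tips of the shut fingers; the grasp point (between the pads) lies 19 mm behind it (bot.pinch_z is the distance from the TCP to the grasp point, in m); z points along the fingers, y is the line along which they close (so a half turn about z gives the same grasp; the last joint's range is limited). The gripper opens to 85 mm and grips with 20 to 120 N. Pads are 22 mm wide; open, the fingers measure 114 mm over their backs; the gripper's body (76 mm by 85 mm) begins 54 mm behind the grasp point. The pads swing forward as they close: fully open they stand 13 mm farther back than shut.
Start: joints at [1.09, 0.477, 0.022, 1.555, -0.011, 1.109, -0.083], TCP at [0.246, -0.629, 0.231] pointing down, gripper open.
Joint ranges: [-2.96, 2.96], [-0.34, 2.1], [-1.41, 1.46], [0.24, 2.44], [-1.37, 4.51], [0.17, 1.92], [-2.96, 2.96]. Speed limits (rad/s): [2.39, 2.39, 3.14, 3.14, 3.14, 3.14, 3.14].

INTERFACE

Orientations are given as a unit quaternion [w, x, y, z].
In Python, from station import bot, imaging gives the robot as it stands. The module is installed in compiled form; this text tells all that it offers.
- The arm moves only by the tool carry_out, never from a script. Its argument "targets" is a list of rows, each a list of 5 numbers: the shift along the tool's x, y, z in cm, then the turn about the tool's z in degrees, then the opening, from -1 (shut) to 1 (fully open). In form: [[x, y, z, yaw, gripper], ...]. A call has 1 to 12 rows; each row shifts and turns the commanded pose from where the row before left it, along the tool's axes as they then stand; what a row does not reach is not made up. A row lasts 1/10 s, in which the tool goes at most 50 mm and 8.59 degrees, less where a joint would pass 70% of its speed; a pose out of reach is approached as far as the arm can. A call is refused whole if a number of a shift passes 5 or a number of a turn 8.59, either way. A call with a gripper value outside its range is refused whole. The fingers move at their own pace and stop on an object; "force" is the grip in N (left out, the last holds). Time passes only in rows, so rows that do not move let the fingers close. It gives the time, the measured TCP pose, the force, the opening and the grip force at its end, in the units of the state.
- bot.get_obs(): the state, without advancing time (a new reading comes with each control period).
- imaging.read_camera(name): name is "scene" or "top"; returns the picture (400x640x3 uint8, red, green, blue); there is no depth.
- imaging.calibration(name): a dict with "fx", "fy", "cx", "cy" (pixels), "k1" (the pictures are not rectified: a ray, as slopes to the right and down, at radius r is drawn at 1 + k1 r^2 times it, then the intrinsics apply), "extrinsics" (4x4, takes a point from world to camera coordinates). Camera axes: x right, y up, looking along -z (the intrinsics and any distortion apply to the point x, -y, -z); pixel columns grow to the right and rows downward; lengths in m; the calibration is good to about 2 mm. A picture is of the moment at which its call begins. calibration takes no time and is no camera call.
- bot.hand_in(): hands the job in; it is judged then, once.
The state is a dict: "t": time; "q": joint angles; "joint_vel": joint speeds; "joint_torque": joint torques, N m; "eef_pos": TCP position; "tool_rot": TCP orientation; "contact_force": force on the tool from outside, world axes, zero at the start; "torque": the same for the moment, N m; "gripper_width": opening from 0.0 (shut) to 1.0 (fully open); "grasp_force": force on a finger pad.
Only numpy, scipy, OpenCV 4.12 (cv2) and the standard library are available. Lean on these libraries where they do the work, as an engineer would, in place of code of your own. Each camera call takes 0.05 s, during which the arm holds its last target. There are 200 camera calls.

TASK

Start the blast for the forge without blowing ash about: push the slide of the blast gate fully down so the air pipe is shut, then turn the blower switch clockwise one click, from off to low and not on to high. Once it sits in low, draw the gate slide fully up to let the air through, let go, and leave the tin, billet, hammer and tongs where they lie.

Things in the scene. Friction and masses are not known exactly. Their poses are not given: they have to be found in the camera images.
- knob_grip (a point): Grip point of the blower switch's black bar knob: bar 70 mm long, 16 wide, 36 high on a 62 mm disc, on the flat top of the grey switch box, turning about a vertical axis. The point is on the axis, 13 mm below the bar's top, 23 above the disc, 96 above the slab. x axis: along the bar to its pointed end (white line); z up; it turns with the knob. Pinch the 16 mm width from above.
- knob (a joint): Knob angle (rad), growing clockwise from above: 0 off (starts here, pointer at dot), 1.047 low (one stroke), 2.094 high (two strokes, end stop). A detent holds each place. Leaving off, resistance peaks at 0.3 N m near 0.26 rad; past 0.52 rad it clicks over and pulls itself into low; let go sooner it springs back. Leaving low for high is alike, clicking over at 1.57 rad.
- switch_box: Grey switch box fixed to the slab, 104 x 134 x 62 mm high (with the aluminium dial 64); origin under its centre, below the knob's axis. Its x axis points where the knob's pointer stands in low; off is 60 degrees anticlockwise of that, high 60 degrees clockwise. A conduit leaves its +x side.
- gate_grip (a point): Middle of the dark steel grip bar on top of the blast-gate slide: bar 88 mm long (along x, across the air pipe), 14 mm thick (along y, the pipe's direction), 28 mm high, z up. It tops a steel plate that slides straight up and down in the aluminium gate housing. 161 mm above the slab when shut, 225 mm when fully open. Pinch the 14 mm thickness from above.
- gate (a joint): Height of the blast-gate slide (m): 0 = pushed fully down onto its stop, gate shut; 0.064 = drawn fully up to its stop, gate fully open. It starts part open. A leaf spring drags on it with about 6 N, so it stays where it is left.
- air_line: Fixed air line, origin on the slab under the gate. The 64 mm pipe runs along y, 65 mm up. At the origin: gate housing, 146 mm wide over its feet (x), 44 through (y, with flanges), 117 high. From y = -110 to -315 mm: grey blower, 220 mm high, reaching 55 mm to -x and 165 to +x (motor). From y = 250 to 660 mm: fire of coke and firebricks, up to 125 mm high, 200 mm to either side.
- flux_tin: Bystander: upright steel tin, 80 mm across, 95 mm high, origin at the centre of its underside.
- billet: Bystander: dark steel billet, 35 x 110 x 35 mm, lying along its y axis, origin at the centre of its underside.
- hammer: Bystander: forging hammer with wooden handle, 300 mm long along its x axis, head at +x, lying on the slab, up to 30 mm high; origin at half its length, on the slab.
- tongs: Bystander: dark iron tongs, 340 mm long along their x axis, 70 mm wide at the handles (-x), lying flat, 17 mm high; origin on the slab, 20 mm behind the rivet.
Not all that is in view belongs to the job. Of the things that look like the switch_box, the middle-sized one is meant.

How it is judged:
On the way, in this order (a step that is already met when the one before it is completed fails the run):
1. the gate slide is pushed down to shut (within 5 mm) while the switch is still off (value of joint gate below 0.005 m and value of joint knob below 0.3 rad), for 0.2 s.
2. the switch is clicked over into low (within 0.2 rad) while the gate is still shut (within 6 mm) (value of joint gate below 0.006 m and value of joint knob between 0.847 and 1.247 rad), for 0.3 s.
At the end, for the whole second after the job is handed in: The switch rests in low (within 0.2 rad of 1.047), the gate slide stands fully open (within 6 mm of its upper stop), and the tin, billet, hammer and tongs are within 25 mm of where they lay (value of joint gate above 0.058 m and value of joint knob between 0.847 and 1.247 rad and distance of each of flux_tin, billet, hammer, tongs from where it was at the start of the episode below 0.025 m); the robot touches nothing.
It fails at once if the switch is turned on towards high (past 1.57 rad) (value of joint knob above 1.57 rad).
It fails at once if the tin, billet, hammer or tongs are moved more than 25 mm (distance of any of flux_tin, billet, hammer, tongs from where it was at the start of the episode above 0.025 m).
It also fails if it takes over 59 s, if anything falls off the work surface, if the arm or the gripper's body presses on something with over 40 N, if the wrist force passes 120 N, or if a joint passes its speed limit or range.

## Working session

There is one attempt and no reset: what is moved stays moved. The work goes in short steps, Python scripts to look and compute and a tool call to move; the robot and the scene stay as the last step left them, time stands still between calls to the robot, and variables do not carry over. Pictures are saved under pics/ and viewed, at most 10 in all, crops included, and the job is handed in when it is done.

Besides the shell and the picture viewer there is one more tool, called after "Request:" in YAML: its name, and indented under it one key for each argument. carry_out: Moves the arm, as the interface text tells. Its arguments: {"type":"object","properties":{"targets":{"type":"array"},"force":{"type":"number"}},"required":["targets"]}

```bash
mkdir -p pics
cat > h.py <<'E'
import numpy as np, cv2
from station import bot, imaging
def snap(n,f):
    im=imaging.read_camera(n); cv2.imwrite(f'pics/{f}.png',im[:,:,::-1]); return im
def ray(n,u,v):
    c=imaging.calibration(n); E=np.array(c['extrinsics'])
    K=np.array([[c['fx'],0,c['cx']],[0,c['fy'],c['cy']],[0,0,1]])
    p=cv2.undistortPoints(np.array([[[u,v]]],float),K,np.array([c['k1'],0,0,0.]))[0,0]
    R=E[:3,:3]; d=R.T@np.array([p[0],-p[1],-1]); o=-R.T@E[:3,3]
    return o,d/np.linalg.norm(d)
def plane(n,u,v,z):
    o,d=ray(n,u,v); return o+d*(z-o[2])/d[2]
def tri(a,b):
    (o1,d1),(o2,d2)=ray(*a),ray(*b)
    s=np.linalg.lstsq(np.c_[d1,-d2],o2-o1,rcond=None)[0]
    p,q=o1+s[0]*d1,o2+s[1]*d2; return (p+q)/2,np.linalg.norm(p-q)
def proj(n,P):
    c=imaging.calibration(n);E=np.array(c['extrinsics']);q=E[:3,:3]@np.array(P)+E[:3,3]
    x,y=q[0]/-q[2],-q[1]/-q[2];k=1+c['k1']*(x*x+y*y)
    return np.array([c['fx']*x*k+c['cx'],c['fy']*y*k+c['cy']])
E
python3 - <<'E'
from h import *
snap('scene','s0');snap('top','t0')
for n in('scene','top'):
    c=imaging.calibration(n);print(n,c['fx'],c['k1'],ray(n,c['cx'],c['cy']))
o=bot.get_obs();print(o['t'],o['eef_pos'],o['tool_rot'],o['gripper_width'],bot.pinch_z)
E
```

```text
scene 404.72550598379667 -0.08817871290882225 (array([ 1.30381422, -0.46141248,  0.72750331]), array([-0.76353799,  0.34978398, -0.54282677]))
top 390.6405841341621 -0.07061856612427196 (array([ 0.32844714, -0.07807136,  1.23602164]), array([ 1.10950526e-01, -3.09276618e-04, -9.93825883e-01]))
0.1 [ 0.24565257 -0.62814928  0.2304492 ] [-7.73274747e-04  9.82674787e-01  1.85336504e-01 -2.12865672e-04] 0.9997788536851077 0.0187
```

View pics/s0.png

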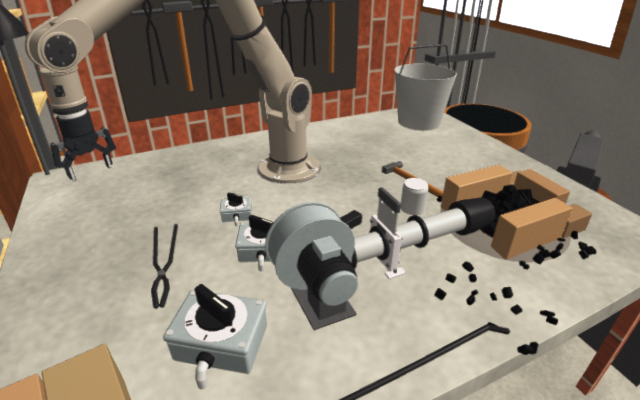

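View pics/t0.png

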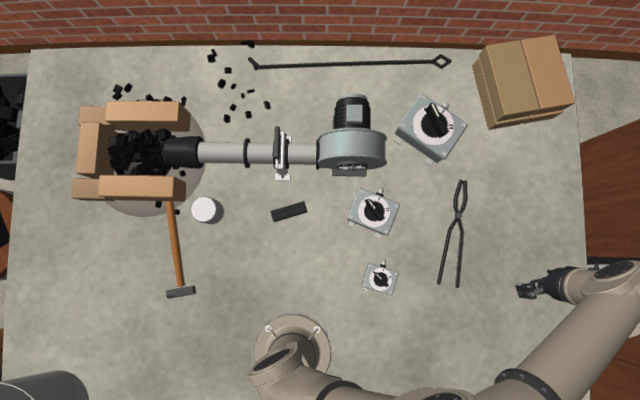

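The candidates for the switch box in the top view are large at (432,128), middle at (374,211) and small at (380,279). I choose the middle one, at (258,240) in the scene view, partly hidden by the blower. The gate is at (282,155) in top and (388,215) in scene. I'll check both with a close crop.

Run:
```python
from h import *
t=cv2.imread('pics/t0.png');s=cv2.imread('pics/s0.png')
r=lambda im,x,y,w,h,k:cv2.resize(im[y:y+h,x:x+w],None,fx=k,fy=k,interpolation=cv2.INTER_CUBIC)
a=r(t,340,180,66,60,6);b=r(t,262,120,66,60,6)
c=r(s,230,190,66,60,6);d=r(s,360,180,66,60,6)
im=cv2.resize(np.vstack([np.hstack([a,b]),np.hstack([c,d])]),(660,600))
cv2.imwrite('pics/c0.png',im)
```

```text
(no output)
```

View pics/c0.png

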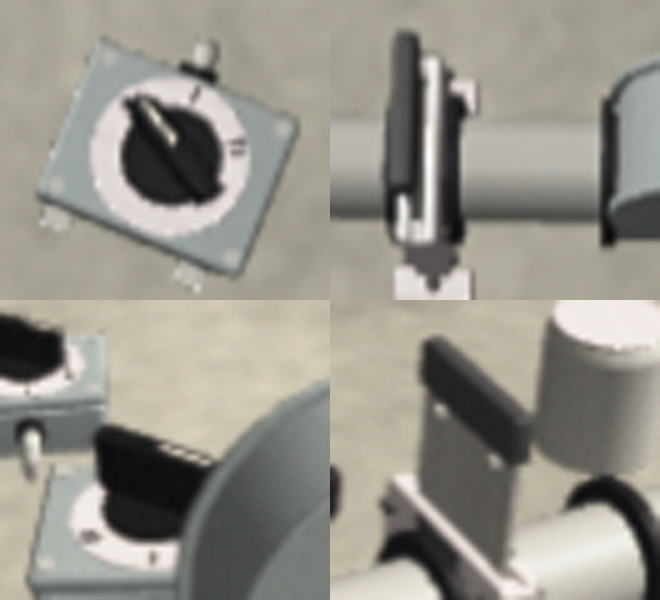

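The crop shows the middle box's knob with its pointer up-left at the dot (white line) and its conduit at the top, so low points up-right. The gate's dark grip bar runs up and down the top view. Next I measure both.

Run:
```python
from h import *
t=cv2.imread('pics/t0.png')
T=lambda x,y:('top',340+x/5-.4,180+y/5-.4); G=lambda x,y:('top',262+(x-330)/5-.4,120+y/5-.4)
S=lambda x,y:('scene',230+x/5-.4,190+(y-300)/5-.4); H=lambda x,y:('scene',360+(x-330)/5-.4,180+(y-300)/5-.4)
np.set_printoptions(precision=4,suppress=True)
print('knob blunt end',tri(T(213,193),S(105,430)))
a,b=plane(*T(135,99),.109),plane(*T(213,193),.109);print('bar',a,b,(a+b)/2,np.linalg.norm(a-b),np.degrees(np.arctan2(*(a-b)[1::-1])))
hsv=cv2.cvtColor(t,cv2.COLOR_BGR2HSV);print(hsv[190:192,362:364].tolist())
g=t.astype(int);m=((g[:,:,0]-g[:,:,2]>6)).astype(np.uint8);w=np.zeros_like(m);w[180:245,340:406]=1
n,l,st,_=cv2.connectedComponentsWithStats(m*w);k=1+st[1:,4].argmax();c=cv2.convexHull(cv2.findContours((l==k).astype(np.uint8),0,2)[0][0]);print(st[k])
q=cv2.boxPoints(cv2.minAreaRect(c));P=np.array([plane('top',u,v,.062) for u,v in q]);print('box',q.tolist(),P.mean(0),[(np.linalg.norm(P[i]-P[i-1]),np.degrees(np.arctan2(*(P[i]-P[i-1])[1::-1]))) for i in range(4)])
Q=np.array([plane(*T(*p),.062) for p in((103,38),(298,122),(238,275),(38,195))]);print('box corners by eye',Q.mean(0),[(np.linalg.norm(Q[i]-Q[i-1]),np.degrees(np.arctan2(*(Q[i]-Q[i-1])[1::-1]))) for i in range(4)])
print('disc center z.073',plane(*T(172,156),.073),'dial z.064',plane(*T(171,155),.064))
# gate
f=tri(G(406,34),H(523,415));n=tri(G(399,191),H(434,339));print('gate far',f,'near',n)
z=(f[0][2]+n[0][2])/2
a,b=plane(*G(406,33),z),plane(*G(399,192),z);print((a+b)/2,np.linalg.norm(a-b),np.degrees(np.arctan2(*(a-b)[1::-1])))
c=bot.get_obs();print(c['t'])
```

```text
knob blunt end (array([ 0.4091, -0.2593,  0.1084]), np.float64(0.002609430389747297))
bar [ 0.4629 -0.2153  0.109 ] [ 0.4086 -0.2605  0.109 ] [ 0.4358 -0.2379  0.109 ] 0.07064159310786572 39.78833113777879
[[[25, 9, 175], [60, 6, 164]], [[27, 13, 181], [55, 9, 172]]]
[358 204   2   1   2]
box [[359.0, 204.0], [359.0, 204.0], [358.0, 204.0], [358.0, 204.0]] [ 0.4542 -0.1964  0.062 ] [(np.float64(0.0030295294023520167), np.float64(-89.3309081974493)), (np.float64(0.0), np.float64(0.0)), (np.float64(0.0030295294023520167), np.float64(90.66909180255068)), (np.float64(0.0), np.float64(0.0))]
box corners by eye [ 0.4334 -0.2418  0.062 ] [(np.float64(0.10372274187732317), np.float64(-22.203525386334515)), (np.float64(0.12863013800791298), np.float64(-112.86406158616947)), (np.float64(0.10005662225030422), np.float64(158.1918187400444)), (np.float64(0.12933045028779397), np.float64(68.764789762857))]
disc center z.073 [ 0.4331 -0.2418  0.073 ] dial z.064 [ 0.4345 -0.2425  0.064 ]
gate far (array([0.6484, 0.0412, 0.209 ]), np.float64(0.003044221144608423)) near (array([0.5628, 0.0441, 0.204 ]), np.float64(0.004843884477118072))
[0.6047 0.0409 0.2065] 0.08837355679428463 -0.9517549699219119
0.1
```

Request:
carry_out:
  targets:
    - [0,0,-2,7.4,1]
    - [0,0,-2,7.4,1]
    - [0,0,-2,7.4,1]
    - [2,-4,0,0,1]
    - [2,-4,0,0,1]
    - [2,-4,0,0,1]
    - [2,-4,0,0,1]
    - [2,-4,0,0,1]
    - [2,-4,0,0,1]
    - [2,-4,0,0,1]
    - [2,-4,0,0,1]
    - [2,-4,0,0,1]
  force: 60

```text
t: 1.3
eef_pos: [0.4314, -0.2695, 0.2911]
tool_rot: [-0.0, 1.0, -0.007, -0.0]
contact_force: [0.3, -0.1, 0.7]
gripper_width: 0.998
grasp_force: 0.0
```

Request:
carry_out:
  targets:
    - [2,-4,0,0,1]
    - [2,-4,0,0,1]
    - [2,-4,0,0,1]
    - [2,-4,0,0,1]
    - [2,-4,0,0,1]
    - [2,-4,0,0,1]
    - [2,-4,0,0,1]
    - [3,-3,0,0,1]
    - [0,0,0,0,1]
    - [0,0,0,0,1]

```text
t: 2.3
eef_pos: [0.6055, 0.0368, 0.2904]
tool_rot: [0.0, 1.0, -0.006, -0.001]
contact_force: [-0.4, 0.3, -0.3]
gripper_width: 0.998
grasp_force: 0.0
```

Run:
```python
from h import *
o=bot.get_obs();print(o['eef_pos'],o['tool_rot'],o['q'])
a=snap('scene','s1');b=snap('top','t1')
r=lambda im,x,y,w,h,k:cv2.resize(im[y:y+h,x:x+w],None,fx=k,fy=k,interpolation=cv2.INTER_CUBIC)
cv2.imwrite('pics/c1.png',np.hstack([r(a,330,130,130,130,3),r(b,220,90,130,130,3)])[:,:,::-1])
```

```text
[0.60551314 0.0368348  0.2903872 ] [ 1.39566103e-05  9.99978635e-01 -6.48530631e-03 -8.18766817e-04] [ 0.07758438  0.33657362 -0.31131772  1.63738174  0.10898025  1.18638359
 -1.84222621]
```

View pics/c1.png

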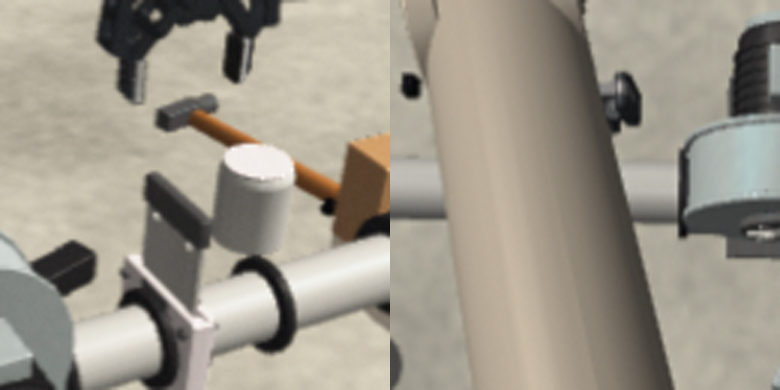

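The scene crop shows the open fingers straddling the gate bar, whose ends are at (150,180) and (205,235) in the crop. The top view is blocked by the arm. I go down and grip.

Request:
carry_out:
  targets:
    - [0,-0.4,3,0,1]
    - [0,0,3,0,1]
    - [0,0,3,0,1]
    - [0,0,2.4,0,1]
    - [0,0,0,0,1]
    - [0,0,0,0,-1]
    - [0,0,0,0,-1]
    - [0,0,0,0,-1]
    - [0,0,0,0,-1]
    - [0,0,0,0,-1]
    - [0,0,0,0,-1]
    - [0,0,0,0,-1]

```text
t: 3.6
eef_pos: [0.6061, 0.0408, 0.1779]
tool_rot: [-0.0, 1.0, -0.007, 0.001]
contact_force: [0.3, 1.6, 2.9]
gripper_width: 0.153
grasp_force: 61.2
```

Request:
carry_out:
  targets:
    - [0,0,0.5,0,-1]
    - [0,0,0.5,0,-1]
    - [0,0,0.5,0,-1]
    - [0,0,0.5,0,-1]
    - [0,0,0.5,0,-1]
    - [0,0,0.4,0,-1]
    - [0,0,0,0,-1]
    - [0,0,0,0,-1]

```text
t: 4.4
eef_pos: [0.6061, 0.0408, 0.1474]
tool_rot: [-0.0, 1.0, -0.007, 0.0]
contact_force: [3.5, 5.3, -3.0]
gripper_width: 0.151
grasp_force: 60.4
```

Request:
carry_out:
  targets:
    - [0,0,0.3,0,-1]
    - [0,0,0.3,0,-1]
    - [0,0,0,0,-1]
    - [0,0,0,0,-1]

```text
t: 4.8
eef_pos: [0.6061, 0.0408, 0.1444]
tool_rot: [-0.0, 1.0, -0.007, 0.001]
contact_force: [-5.4, 3.0, 18.5]
gripper_width: 0.155
grasp_force: 63.7
```

Request:
carry_out:
  targets:
    - [0,0,0.4,0,-1]
    - [0,0,0,0,-1]
    - [0,0,0,0,-1]
    - [0,0,0,0,-1]

```text
t: 5.2
eef_pos: [0.6062, 0.0408, 0.1443]
tool_rot: [0.0, 1.0, -0.007, 0.001]
contact_force: [-17.5, 0.8, 47.4]
gripper_width: 0.156
grasp_force: 67.9
```

Run:
```python
from h import *
a=snap('scene','s2')
cv2.imwrite('pics/c2.png',cv2.resize(a[140:290,320:470],None,fx=4,fy=4,interpolation=2)[:,:,::-1])
```

```text
(no output)
```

View pics/c2.png

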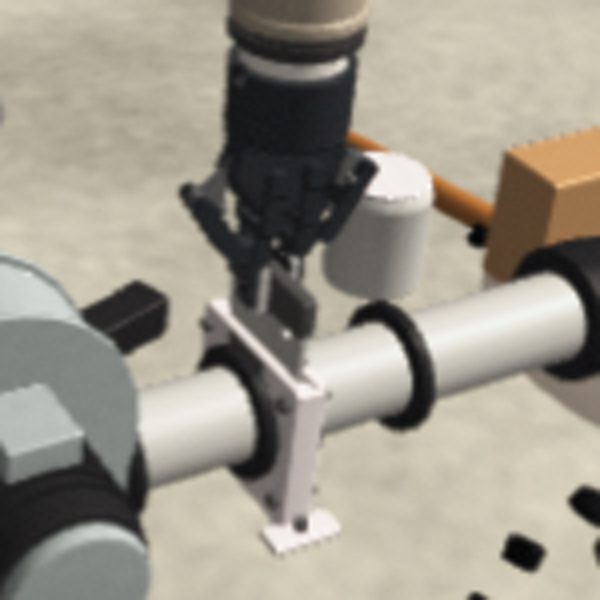

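The scene crop shows the grip bar pushed down close onto the housing. The force has risen to 47 N with no further motion, so the gate is at its stop. I let go and go to the knob.

Request:
carry_out:
  targets:
    - [0,0,-0.4,0,-1]
    - [0,0,0,0,1]
    - [0,0,0,0,1]
    - [0,0,0,0,1]
    - [0,0,0,0,1]
    - [0,0,0,0,1]
    - [0,0,-3,0,1]
    - [0,0,-4,0,1]
    - [0,0,-4,0,1]
    - [0,0,-4,0,1]
    - [-2,4,0,0,1]
    - [-2,4,0,0,1]

```text
t: 6.45
eef_pos: [0.565, -0.0389, 0.2937]
tool_rot: [-0.0, 1.0, -0.006, 0.002]
contact_force: [0.4, -1.5, -1.0]
gripper_width: 0.996
grasp_force: 0.0
```

Request:
carry_out:
  targets:
    - [-2,4,0,0,1]
    - [-2,4,0,0,1]
    - [-2,4,0,0,1]
    - [-2,4,0,0,1]
    - [-3,4,0,0,1]
    - [-1.8,0.3,0,0,1]
    - [0,0,0,-7.8,1]
    - [0,0,0,-7.8,1]
    - [0,0,0,-7.8,1]
    - [0,0,0,-7.8,1]
    - [0,0,0,-7.6,1]
    - [0,0,0,0,1]

```text
t: 7.65
eef_pos: [0.4334, -0.2404, 0.2922]
tool_rot: [-0.0, 0.945, 0.326, -0.0]
contact_force: [0.8, -0.7, 0.1]
gripper_width: 1.002
grasp_force: 0.0
```

Run:
```python
from h import *
o=bot.get_obs();q=o['tool_rot'];print(o['eef_pos'],np.degrees(2*np.arctan2(q[2],q[1])),o['q'])
a=snap('scene','s3')
cv2.imwrite('pics/c3.png',np.vstack([cv2.resize(a[130:280,180:330],None,fx=3.6,fy=3.6,interpolation=2)])[:,:,::-1])
d=snap('scene','s3b');
cv2.imwrite('pics/c3.png',np.hstack([cv2.resize(a[130:280,180:280],None,fx=4,fy=4,interpolation=2),cv2.resize(a[180:280,350:440],(360,600),interpolation=2)])[:,:,::-1])
```

```text
[ 0.43341438 -0.24042651  0.29216097] 38.014854052070596 [ 0.56923403  0.13372505 -0.2078504   1.88649319  0.03055157  1.12472936
 -0.55731792]
```

View pics/c3.png

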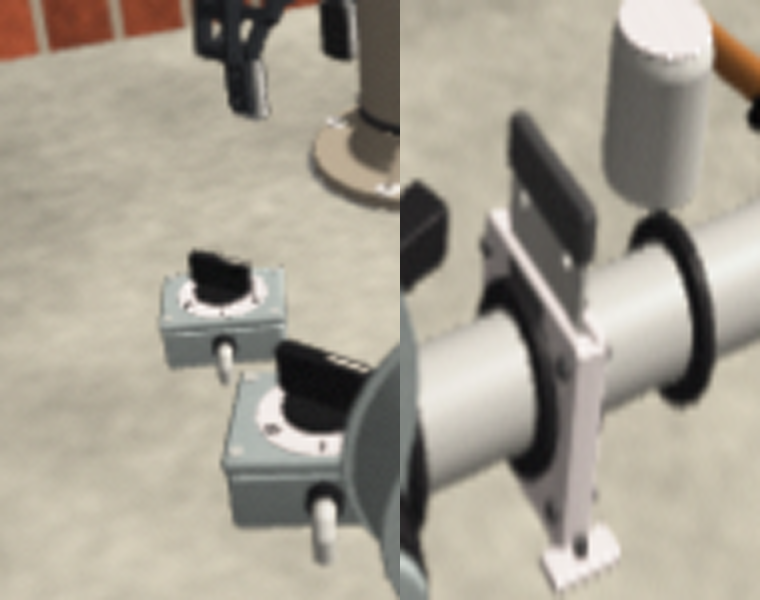

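Run:
```python
from h import *
for z in(.17,.175,.185,.195): print(z,proj('scene',[.561,.0415,z]),proj('scene',[.649,.0405,z]))
print(proj('top',[.605,.041,.175]))
print((350+120/4-.4,180+115/6-.4),(350+187/4-.4,180+209/6-.4))
```

```text
0.17 [377.18449907 198.73819613] [395.79414745 216.41616694]
0.175 [377.33099612 197.09950103] [396.00411946 214.71560536]
0.185 [377.62575983 193.7966655 ] [396.42685369 211.28580358]
0.195 [377.9228957  190.45956179] [396.85333268 207.81733676]
[277.29362265 144.87092325]
(379.6, 198.76666666666665) (396.35, 214.43333333333334)
```

The gate is shut: the bar's top projects to about z = 0.173–0.175. The gripper is lined up above the middle box's knob, so I go down and pinch it.

Request:
carry_out:
  targets:
    - [0,0,4,0,1]
    - [0,0,4,0,1]
    - [0,0,4,0,1]
    - [0,0,4,0,1]
    - [0,0,3,0,1]
    - [0,0,1,0,1]
    - [0,0,1,0,1]
    - [0,0,0,0,1]
    - [0,0,0,0,1]

```text
t: 8.65
eef_pos: [0.4345, -0.2407, 0.0834]
tool_rot: [0.001, 0.946, 0.325, 0.001]
contact_force: [0.0, -0.6, 0.5]
gripper_width: 0.999
grasp_force: 0.0
```

Request:
carry_out:
  targets:
    - [0,0,0,0,-1]
    - [0,0,0,0,-1]
    - [0,0,0,0,-1]
    - [0,0,0,0,-1]
    - [0,0,0,0,-1]
    - [0,0,0,0,-1]
    - [0,0,0,0,-1]
  force: 60

```text
t: 9.35
eef_pos: [0.4345, -0.2414, 0.0828]
tool_rot: [0.001, 0.946, 0.325, 0.001]
contact_force: [2.6, -4.6, 2.0]
gripper_width: 0.178
grasp_force: 62.4
```

Request:
carry_out:
  targets:
    - [0,0,0,5,-1]
    - [0,0,0,5,-1]
    - [0,0,0,5,-1]
    - [0,0,0,5,-1]
    - [0,0,0,5,-1]
    - [0,0,0,5,-1]
    - [0,0,0,5,-1]
    - [0,0,0,5,-1]
    - [0,0,0,5,-1]
    - [0,0,0,5,-1]
    - [0,0,0,5,-1]
    - [0,0,0,5,-1]

```text
t: 10.55
eef_pos: [0.4346, -0.2415, 0.0828]
tool_rot: [0.001, 0.981, -0.193, 0.001]
contact_force: [1.5, -4.5, 2.1]
gripper_width: 0.174
grasp_force: 62.3
```

Request:
carry_out:
  targets:
    - [0,0,0,0,-1]
    - [0,0,0,0,-1]
    - [0,0,0,0,-1]
    - [0,0,0,0,-1]

```text
t: 10.95
eef_pos: [0.4346, -0.2415, 0.0829]
tool_rot: [0.001, 0.981, -0.192, 0.001]
contact_force: [2.7, -5.1, 2.2]
gripper_width: 0.172
grasp_force: 62.4
```

Run:
```python
from h import *
o=bot.get_obs();q=o['tool_rot'];print(o['eef_pos'],np.degrees(2*np.arctan2(q[2],q[1])),o['torque'],o['contact_force'])
```

```text
[ 0.43463682 -0.24152233  0.08285007] -22.08314729660777 [-0.78493048 -0.4880343  -0.01138318] [ 2.67813325 -5.07390372  2.19804217]
```

Turned by 60° with about zero torque, so the knob is in low. I release, rise and check.

Request:
carry_out:
  targets:
    - [0,0,0,0,1]
    - [0,0,0,0,1]
    - [0,0,0,0,1]
    - [0,0,0,0,1]
    - [0,0,0,0,1]
    - [0,0,-3,0,1]
    - [0,0,-4,0,1]
    - [0,0,-4,0,1]
    - [0,0,-4,0,1]
    - [0,0,-4,0,1]
    - [0,0,-2,0,1]

```text
t: 12.05
eef_pos: [0.4346, -0.2408, 0.296]
tool_rot: [0.0, 0.982, -0.191, 0.002]
contact_force: [0.0, 0.3, -0.8]
gripper_width: 1.002
grasp_force: 0.0
```

Request:
carry_out:
  targets:
    - [0,0,0,-7,1]
    - [0,0,0,-7,1]
    - [0,0,0,-7,1]
    - [2,-4,0,0,1]
    - [2,-4,0,0,1]
    - [2,-4,0,0,1]
    - [2,-4,0,0,1]
    - [2,-4,0,0,1]
    - [2,-4,0,0,1]
    - [3,-4,0,0,1]
    - [2,0,0,0,1]
    - [0,0,0,0,1]

```text
t: 13.25
eef_pos: [0.6101, 0.0382, 0.2914]
tool_rot: [-0.0, 1.0, -0.008, -0.0]
contact_force: [-0.2, -1.2, 0.8]
gripper_width: 0.996
grasp_force: 0.0
```

Run:
```python
from h import *
o=bot.get_obs();q=o['tool_rot'];print(o['eef_pos'],np.degrees(2*np.arctan2(q[2],q[1])))
a=snap('scene','s4');b=snap('top','t4')
cv2.imwrite('pics/c4.png',np.hstack([cv2.resize(a[170:270,200:300],None,fx=4,fy=4,interpolation=2),cv2.resize(b[160:260,320:420],None,fx=4,fy=4,interpolation=2)])[:,:,::-1])
```

```text
[0.61012737 0.03818483 0.29144182] -0.8894253250695509
```

View pics/c4.png

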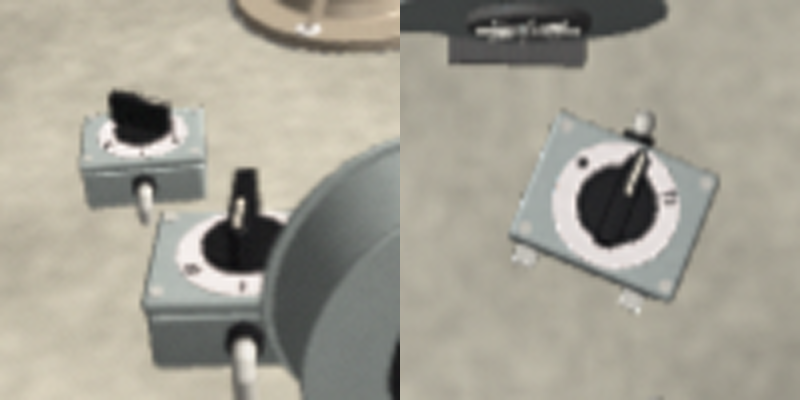

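The knob's pointer at (645,150) in the crop points at low, towards the conduit. Now I grip the gate and draw it up.

Request:
carry_out:
  targets:
    - [-0.4,-0.25,3,0,1]
    - [0,0,3,0,1]
    - [0,0,3,0,1]
    - [0,0,3,0,1]
    - [0,0,2.5,0,1]
    - [0,0,0,0,1]
    - [0,0,0,0,-1]
    - [0,0,0,0,-1]
    - [0,0,0,0,-1]
    - [0,0,0,0,-1]
    - [0,0,0,0,-1]
    - [0,0,0,0,-1]

```text
t: 14.55
eef_pos: [0.6052, 0.0408, 0.1484]
tool_rot: [-0.001, 1.0, -0.008, 0.001]
contact_force: [-2.0, 3.7, 6.2]
gripper_width: 0.149
grasp_force: 59.9
```

Request:
carry_out:
  targets:
    - [0,0,0,0,-1]
    - [0,0,-0.8,0,-1]
    - [0,0,-0.8,0,-1]
    - [0,0,-0.8,0,-1]
    - [0,0,-0.8,0,-1]
    - [0,0,-0.8,0,-1]
    - [0,0,-0.8,0,-1]
    - [0,0,-0.7,0,-1]
    - [0,0,-0.6,0,-1]
    - [0,0,0,0,-1]
    - [0,0,0,0,-1]

```text
t: 15.65
eef_pos: [0.6051, 0.0408, 0.2083]
tool_rot: [-0.001, 1.0, -0.008, 0.001]
contact_force: [2.3, 4.1, -1.8]
gripper_width: 0.152
grasp_force: 59.7
```

Request:
carry_out:
  targets:
    - [0,0,-0.3,0,-1]
    - [0,0,-0.3,0,-1]
    - [0,0,-0.3,0,-1]
    - [0,0,0,0,-1]
    - [0,0,0,0,-1]

```text
t: 16.15
eef_pos: [0.605, 0.0408, 0.2126]
tool_rot: [-0.001, 1.0, -0.008, -0.0]
contact_force: [15.1, 6.0, -31.3]
gripper_width: 0.151
grasp_force: 61.0
```

The upper stop is reached: 64 mm of travel and 31 N. I release and lift clear.

Request:
carry_out:
  targets:
    - [0,0,0.2,0,-1]
    - [0,0,0,0,1]
    - [0,0,0,0,1]
    - [0,0,0,0,1]
    - [0,0,0,0,1]
    - [0,0,0,0,1]
    - [0,0,-2,0,1]
    - [0,0,-3,0,1]
    - [0,0,-3,0,1]
    - [0,0,-3,0,1]
    - [0,0,0,0,1]
    - [0,0,0,0,1]

```text
t: 17.35
eef_pos: [0.6049, 0.039, 0.3261]
tool_rot: [-0.0, 1.0, -0.009, 0.001]
contact_force: [-0.6, 0.0, -0.8]
gripper_width: 0.999
grasp_force: 0.0
```

Run:
```python
from h import *
print(bot.get_obs()['eef_pos'],bot.get_obs()['contact_force'])
a=snap('scene','s5')
cv2.imwrite('pics/c5.png',cv2.resize(a[150:290,140:460],None,fx=2.5,fy=4,interpolation=2)[:,:,::-1])
for z in(.219,.229,.239): print(z,proj('scene',[.561,.0415,z]),proj('scene',[.649,.0405,z]))
```

```text
[0.6048983  0.03901575 0.32608488] [-0.58405857  0.02433234 -0.76509999]
0.219 [378.6457883 182.3082246] [397.89233309 199.33215796]
0.229 [378.9510982  178.85150562] [398.33175762 195.72833092]
0.239 [379.25884241 175.35868048] [398.77505001 192.08352472]
```

View pics/c5.png

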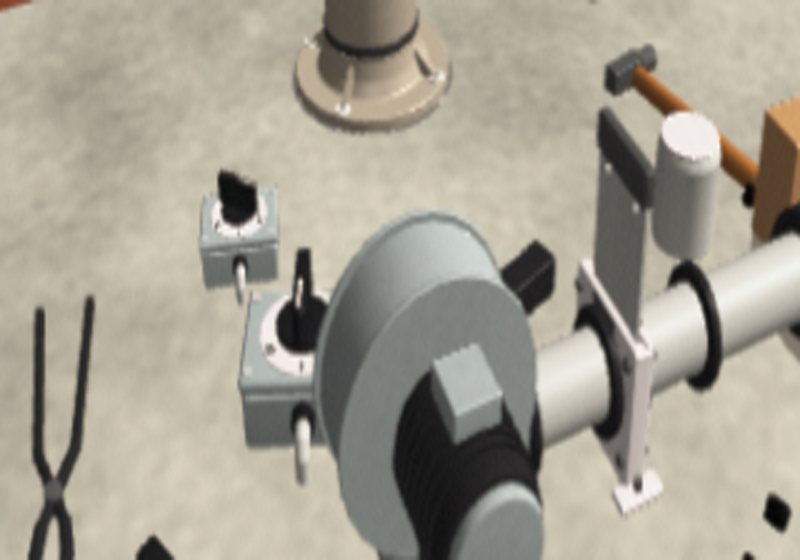

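The slide stands fully up: its bar end, at crop (603,107), is at image row about 177, against 175 expected. The knob is in low, the other things haven't moved and the arm is clear.

```bash
python3 -c "
from station import bot
print(bot.hand_in())"
```

```text
the job is handed in; nothing more can be done
None
```

I shut the gate, turned the switch one click to low, drew the gate fully open, let go and handed the job in at about 17 s; hand-in returned no verdict, but the last picture showed the gate up, the knob in low and the hammer, tin, billet and tongs apparently undisturbed.

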